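# Fetch the brass weight from behind the jars

### The job

The closed mould needs its brass weight, which lies in the dark tool tray behind three jars. First set all three jars aside, upright, on the pale side tray and let go of them; then lay the weight flat in the middle of the mould's plywood plate, its long side along the plate's; then put every jar back, upright and centred, on the coaster of its own lid's colour. Do not knock any jar over.

Things in the scene. Friction and masses are not known exactly. Their poses are not given: they have to be found in the camera images.
- jar_red_mid (a point): jar with red lid: upright round white ceramic jar, 48 mm diameter all the way up, 100 mm tall, 0.2 kg, red lid on top (a small flat steel dot on it); the point is on its axis, half-way up (50 mm above its foot); z up, its yaw means nothing. At the start it stands on the red coaster
- jar_yellow_mid (a point): jar with yellow lid: upright round white ceramic jar, 48 mm diameter all the way up, 100 mm tall, 0.2 kg, yellow lid on top (a small flat steel dot on it); the point is on its axis, half-way up (50 mm above its foot); z up, its yaw means nothing. At the start it stands on the yellow coaster
- jar_blue_mid (a point): jar with blue lid: upright round white ceramic jar, 48 mm diameter all the way up, 100 mm tall, 0.2 kg, blue lid on top (a small flat steel dot on it); the point is on its axis, half-way up (50 mm above its foot); z up, its yaw means nothing. At the start it stands on the blue coaster
- coaster_red: red round coaster, 60 mm diameter, 3 mm thick, fixed in the tool tray with its top 8 mm above the bench; origin at the centre of its underside; axes parallel to the tool tray's. The three coasters stand in a row, 72 mm apart, along the tray's front; colours in any order
- coaster_yellow: yellow round coaster, 60 mm diameter, 3 mm thick, fixed in the tool tray with its top 8 mm above the bench; origin at the centre of its underside; axes parallel to the tool tray's. The three coasters stand in a row, 72 mm apart, along the tray's front; colours in any order
- coaster_blue: blue round coaster, 60 mm diameter, 3 mm thick, fixed in the tool tray with its top 8 mm above the bench; origin at the centre of its underside; axes parallel to the tool tray's. The three coasters stand in a row, 72 mm apart, along the tray's front; colours in any order
- weight_mid (a point): brass weight: bar 32 mm (its x) by 80 mm (its y) by 32 mm high, about 0.7 kg, coppery stripe on top; point at its centre, 16 mm above its underside. Starts in the tool tray behind the jars, long side roughly along their row, about 28 mm free in front of it and 45 mm behind; the jars are much taller, so a gripper cannot come down on it until they are gone
- nook: tool tray: dark wood, fixed, 190 mm (x) by 256 mm (y), floor 5 mm thick, walls 40 mm high at the sides and back (+x), open in front (-x). Origin: centre of its underside; x points front to back. Coaster row along y at x = -45 mm, weight near x = +23 mm, back wall's inner face x = +87 mm, side walls' y = +-118 mm. Grip jars by the upper half, fingers in front and behind
- side_tray: side tray: empty, pale wood, fixed left or right of the tool tray, 250 mm (its x) by 110 mm (its y), floor 6 mm thick, rim 6 mm wide standing 6 mm above the floor; origin at the centre of its underside. Room for three jars in a row along its x, about 80 mm apart
- mould: mould: closed black block with grey ribs on top, fixed on the other side, 200 mm (its x) by 120 mm (its y); in the middle of its top a pale plywood press plate, 48 mm (x) by 96 mm (y), its top 46 mm above the bench; the ribs beside it are lower (43 mm). Origin: centre of the mould's underside, straight below the plate's centre
There are look-alikes about, which are no part of the job. What is shaped like the part that bears jar_yellow_mid but pink, purple or turquoise is not meant.

How it is judged:
By the outcome, as a careful person would: the job done as asked, in the order asked, and still so for the second after the job is handed in, with the robot touching nothing.
It also fails if it takes over 131 s, if anything falls off the work surface, if the arm or the gripper's body presses on something with over 40 N, if the wrist force passes 120 N, or if a joint passes its speed limit or range.

### The arm

A 6-joint arm with a two-finger parallel gripper is mounted at the origin on the work surface. World frame = base frame: x ahead of the robot, y to its left, z up, the work surface at z = 0. Lengths are in mm, angles in rad, forces in N, time in s.
With the tool pointing down it reaches from about 325 to 850 mm from the base axis. Payload 15.5 kg.
Tool frame: the origin (TCP) lies midway between the tips of the shut fingers; the grasp point (between the pads) lies 19 mm behind it; z points along the fingers, y is the line along which they close (so a half turn about z gives the same grasp; the last joint's range is limited). The gripper opens to 91 mm and grips with 3 to 60 N. Pads are 32 mm wide; open, the fingers measure 118 mm over their backs; the gripper's body (76 mm by 178 mm) begins 60 mm behind the grasp point.
Start: joints at [-1.262, 0.494, 1.345, -0, 1.302, -0.096], TCP at [245.573, -574.735, 213.915] pointing down, gripper open.
Joint ranges: [-2.91, 2.91], [-0.82, 2.16], [0.22, 2.67], [-1.22, 4.37], [0.12, 2.79], [-3.08, 3.08]. Speed limits (rad/s): [1.89, 1.89, 2.57, 3.01, 3.01, 3.01].

### API

Orientations are given as a unit quaternion [x, y, z, w].
In Python, from bench import observe, viewer, sign_off, recognise gives the robot as it stands.
- The arm moves only by the tool apply_moves, never from a script. Its argument "targets" is text: rows parted by semicolons, each of 7 numbers parted by spaces: the shift along the tool's x, y, z in m, then the turn, a rotation vector about the tool's x, y, z in degrees, then the finger opening in m, from 0 to 0.0912. A call has 1 to 12 rows; each row is the pose to reach, as a shift and turn from the pose commanded when the call began, along the tool's axes at that moment; what a row does not reach only later rows make up. A row lasts 1/8 s, in which the tool goes at most 62.5 mm and 10.7 degrees, less where a joint would pass 70% of its speed; a pose out of reach is approached as far as the arm can. A call with a gripper value outside its range is refused whole. The fingers move at their own pace and stop on an object; "newtons" is the grip in N (left out, the last holds). Time passes only in rows, so rows that repeat a pose let the fingers close. It gives the time, the measured TCP pose, the force, the opening and the grip force at its end, in the units of the state.
- observe(): the state, without advancing time (a new reading comes with each control period).
- viewer.grab_frame(name): name is "scene" or "top" or "wrist"; returns (picture, depth): 384x512x3 uint8, red, green, blue; 384x512 float32, mm along the optical axis (not along the pixel's ray), 0 where there is no reading.
- viewer.camera_info(name): a dict with "camera_matrix" (3x3 intrinsics, pixels), "R" (3x3) and "t" (3): a world point X has camera coordinates R X + t. Camera axes: x right, y down, z forward; pixel columns grow to the right and rows downward; lengths in mm; the calibration is good to about 2 mm. The wrist camera is an equidistant fisheye: a pixel r from the principal point sees the ray r / f radians off the axis. A picture is of the moment at which its call begins: read the wrist's pose just before it. camera_info takes no time and is no camera call; for the wrist camera it gives the pose at the moment of the call.
- sign_off(): hands the job in; it is judged then, once.
Trained networks look in the newest picture that a camera, given by its name, has taken for a name from the list of things; names that differ only in an ending like _2 or _b are one class to them, and where a whole thing is asked for, a point or a joint stands for the part that bears it (a point fixed in the world has none). Each returns a list of dicts, best first, with "score" (0 to 1); they miss things now and then, are a little off and sometimes report something else, mostly with a low value. They report only what shows in the picture. A call takes as long as a camera call. They do not tell look-alikes from the thing itself.
- recognise(name, camera): "extent" ([left, top, right, bottom] in pixels, round what is visible of it).
The state is a dict: "clock": time; "joint_pos": joint angles; "dq": joint speeds; "joint_efforts": joint torques, N m; "eef_pos": TCP position; "tcp_rot": TCP orientation; "force": force on the tool from outside, world axes, zero at the start; "torque": the same for the moment, N m; "width": finger opening in mm; "finger_force": force on a finger pad.
Only numpy, scipy, OpenCV 4.12 (cv2) and the standard library are available. Lean on these libraries where they do the work, as an engineer would, in place of code of your own. Each camera call takes 0.05 s, during which the arm holds its last target. There are 200 camera calls.

## Working session

There is one attempt and no reset: what is moved stays moved. The work goes in short steps, Python scripts to look and compute and a tool call to move; the robot and the scene stay as the last step left them, time stands still between calls to the robot, and variables do not carry over. Pictures are saved under pics/ and viewed, at most 14 in all, crops included, and the job is handed in when it is done.

Besides the shell and the picture viewer there is one more tool, called by a JSON object that holds its "fn" and its "kwargs", one argument or row to a line. apply_moves: Moves the arm, as the interface text tells. Its arguments: {"type":"object","properties":{"targets":{"type":"string"},"newtons":{"type":"number"}},"required":["targets"]}

```bash
mkdir -p pics; ls; cat > h.py <<'E'
import numpy as np, cv2
from bench import observe, viewer, recognise
def grab(c,fn=None):
    p,d=viewer.grab_frame(c)
    if fn: cv2.imwrite('pics/'+fn,p[:,:,::-1])
    return p,d
def world(c,u,v,d):
    i=viewer.camera_info(c);K=np.array(i['camera_matrix']);R=np.array(i['R']);t=np.array(i['t'])
    x=np.array([(u-K[0,2])/K[0,0],(v-K[1,2])/K[1,1],1])*d
    return R.T@(x-t)
def onplane(c,u,v,z):
    i=viewer.camera_info(c);K=np.array(i['camera_matrix']);R=np.array(i['R']);t=np.array(i['t'])
    r=R.T@np.array([(u-K[0,2])/K[0,0],(v-K[1,2])/K[1,1],1]);o=-R.T@t
    return o+r*(z-o[2])/r[2]
E
python3 - <<'E'
from h import *
s=observe();print(s)
for c in('top','scene'):
    p,d=grab(c,c+'0.png')
    i=viewer.camera_info(c);print(c,-np.array(i['R']).T@np.array(i['t']))
    for n in['jar_red_mid','jar_yellow_mid','jar_blue_mid','weight_mid','nook','side_tray','mould','coaster_yellow']:
        for r in recognise(n,c)[:3]: print(n,np.round(r['score'],2),np.round(r['extent']))
a=cv2.imread('pics/top0.png')
E
```

```text
pics
{'clock': 0.0, 'joint_pos': array([-1.26253050e+00,  4.94162469e-01,  1.34615767e+00, -8.90651684e-06,
        1.30248721e+00, -9.55063113e-02]), 'dq': array([ 0.00085421,  0.00163056,  0.00023052, -0.00167233, -0.00209402,
        0.00045757]), 'joint_efforts': array([-4.55008858e-04, -8.78815341e+01, -3.81858838e+01,  7.08302599e-02,
        5.32294542e-02, -2.21732457e-04]), 'eef_pos': array([ 245.43357472, -574.36822832,  213.34215236]), 'tcp_rot': array([ 9.79689713e-01,  2.00518572e-01, -6.87568275e-05, -6.03460223e-04]), 'force': array([ 0.16055425, -0.69087464,  0.13041321]), 'torque': array([-0.06185341, -0.06115397,  0.0405005 ]), 'finger_force': 0.0, 'width': 91.39933613921343}
top [433.10602632  11.6718107  791.13113768]
jar_red_mid 0.58 [228. 180. 251. 208.]
jar_yellow_mid 0.97 [273. 238. 298. 265.]
jar_yellow_mid 0.78 [157. 211. 190. 238.]
jar_yellow_mid 0.65 [314. 251. 349. 279.]
jar_blue_mid 0.8 [296. 175. 330. 203.]
weight_mid 0.56 [258. 150. 298. 174.]
weight_mid 0.31 [264. 179. 289. 206.]
weight_mid 0.23 [226. 179. 251. 207.]
nook 0.69 [211. 126. 339. 219.]
side_tray 0.75 [252. 189. 251. 194.]
side_tray 0.62 [ 88. 152. 149. 270.]
mould 0.67 [376. 143. 458. 254.]
coaster_yellow 0.41 [259. 187. 286. 210.]
coaster_yellow 0.4 [209. 128. 338. 218.]
scene [1312.83394441  585.72853332  853.2180267 ]
jar_red_mid 0.66 [248. 191. 267. 233.]
jar_yellow_mid 0.78 [244. 158. 260. 194.]
jar_yellow_mid 0.62 [218. 177. 243. 219.]
jar_yellow_mid 0.62 [277. 170. 296. 210.]
jar_blue_mid 0.83 [200. 169. 218. 211.]
weight_mid 0.96 [199. 211. 234. 237.]
nook 0.9 [160. 191. 284. 270.]
side_tray 0.75 [313. 222. 396. 304.]
mould 0.88 [109. 147. 188. 203.]
coaster_yellow 0.51 [228. 218. 242. 224.]
```

```bash
python3 - <<'E'
import cv2
a=cv2.imread('pics/top0.png');cv2.imwrite('pics/top0z.png',cv2.resize(a[110:290,70:470],None,fx=2,fy=2,interpolation=cv2.INTER_CUBIC))
E
```

```text
(no output)
```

View pics/top0z.png

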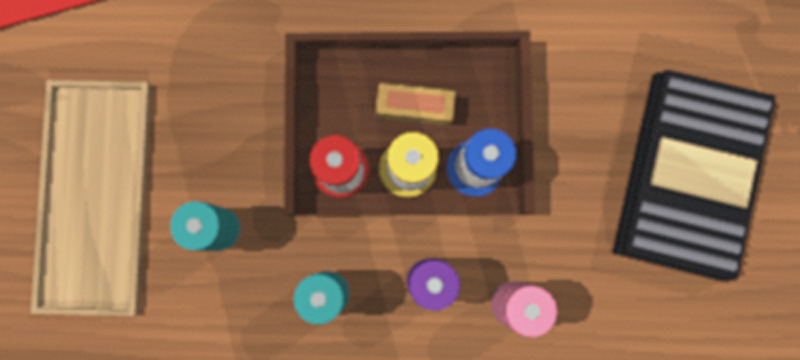

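The top view (crop offset 70,110, scale 2) shows the tool tray with red (334,159), yellow (413,157) and blue (490,152) jars. The weight is behind them at (416,102). The side tray is on the left at (92,197) and the mould on the right, with its plate at (704,172). Candidate jars are the red, yellow and blue ones in the dark tray on coasters. The turquoise (194,225 and 318,299), purple (434,285) and pink (531,311) jars stand on the bench and are look-alikes. The crop above confirms this.

```bash
cat > m.py <<'E'
from h import *
def blobs(p,lo,hi,box,smin=110,vmin=60):
    h=cv2.cvtColor(p,cv2.COLOR_RGB2HSV); h[...,0]=(h[...,0].astype(int)+20)%180
    m=cv2.inRange(h,(lo,smin,vmin),(hi,255,255)); k=np.zeros_like(m);l,t,r,b=box;k[t:b,l:r]=255
    return m&k
E
python3 - <<'E'
from m import *
p,d=grab('top')
def lid(n,lo,hi,box,z=108):
    m=blobs(p,lo,hi,box,130,110)
    ys,xs=np.nonzero(m); 
    c=max(cv2.findContours(m,0,1)[0],key=cv2.contourArea);(u,v),r=cv2.minEnclosingCircle(c)
    dd=np.median(d[int(v)-3:int(v)+4,int(u)-3:int(u)+4])
    print(n,len(xs),u,v,round(r,1),np.round(onplane('top',u,v,z),1),'depth:',np.round(world('top',u,v,dd),1))
lid('red',10,28,(215,170,262,212));lid('yel',40,58,(255,170,295,212));lid('blu',120,145,(290,170,332,212))
for n,(u,v) in dict(tq1=(194,225),tq2=(318,299),pur=(434,285),pink=(531,311)).items():
    print(n,np.round(onplane('top',70+u/2,110+v/2,100),0))
def rect(n,m,z):
    c=max(cv2.findContours(m,0,1)[0],key=cv2.contourArea);b=cv2.boxPoints(cv2.minAreaRect(c))
    w=np.array([onplane('top',*q,z) for q in b])[:,:2]
    print(n,np.round(w.mean(0),1),[(round(float(np.linalg.norm(w[i]-w[i-1])),1),round(float(np.degrees(np.arctan2(*(w[i]-w[i-1])[::-1]))),1)) for i in(1,2)])
def dm(box,f):
    k=np.zeros(d.shape,np.uint8);l,t,r,b=box;k[t:b,l:r]=1
    return (f*k*255).astype(np.uint8)
vv,uu=np.mgrid[:384,:512]
i=viewer.camera_info('top');K=np.array(i['camera_matrix']);R=np.array(i['R']);t=np.array(i['t'])
W=((np.dstack([(uu-K[0,2])/K[0,0],(vv-K[1,2])/K[1,1],np.ones(d.shape)])*d[...,None])-t)@R
Z=W[...,2];np.save('W.npy',W)
rect('mould',dm((360,120,480,270),Z>25),43)
rect('side',dm((75,135,155,280),Z>6),12)
g=p.astype(int);s=g.sum(2)
rect('plate',dm((385,165,460,225),(g[...,0]-g[...,2]>30)&(s>380)),46)
rect('weight',dm((250,145,305,178),(Z>25)),37)
rect('nook',dm((205,120,345,225),(s<230)|(Z>25)),40)
for n,b in dict(plate=(415,190,430,200),weight=(270,157,286,164),side=(105,180,130,230),nookfloor=(225,135,245,160)).items():
    q=W[b[1]:b[3],b[0]:b[2]].reshape(-1,3);print(n,np.round(np.median(q,0),1))
# wall tops
m=dm((205,120,345,225),(Z>28)&(Z<55)); ys,xs=np.nonzero(m)
q=W[ys,xs];print('walls x',np.percentile(q[:,0],[1,50,99]),'y',np.percentile(q[:,1],[1,99]))
E
```

```text
red 561 238.0 192.5 16.3 [511.4  60.6 108. ] depth: [511.4  60.6 107.8]
yel 575 273.9793701171875 191.70103454589844 16.8 [514.3  -6.5 108. ] depth: [514.4  -6.5 107.6]
blu 540 314.8333435058594 186.5 12.7 [525.8 -82.3 108. ] depth: [525.7 -82.3 108.7]
tq1 [453. 193. 100.]
tq2 [387.  74. 100.]
pur [402. -33. 100.]
pink [ 381. -123.  100.]
mould [ 518.6 -303.4] [(197.1, -13.1), (121.3, -102.1)]
side [484.1 329.4] [(252.5, 0.6), (117.1, -92.1)]
plate [ 520.5 -305.8] [(49.3, -14.4), (98.5, -103.2)]
weight [586.3 -15. ] [(33.8, -4.5), (79.6, -94.9)]
nook [558.4  -8.2] [(289.7, -88.9), (203.4, -179.9)]
plate [ 522.5 -306.8   45.6]
weight [589.1 -13.4  37. ]
side [491.  328.    5.3]
nookfloor [622.8  78.2   4.5]
walls x [474.180527   591.88859458 662.02366534] y [-135.43395994  120.15820469]
```

```bash
python3 - <<'E'
from h import *
W=np.load('W.npy');Z=W[...,2]
n,l,st,c=cv2.connectedComponentsWithStats(((Z>98)&(Z<120)&(W[...,0]<700)).astype(np.uint8))
for i in range(1,n):
    if st[i,4]>150:
        P=W[l==i]; (x,y),r=cv2.minEnclosingCircle(P[:,:2].astype(np.float32)); print(st[i,4],np.round(c[i]),'mean',P.mean(0).round(1),'circ',round(x,1),round(y,1),round(r,1))
m=(Z>33)&(Z<46)&(W[...,1]<130)&(W[...,1]>-150)&(W[...,0]>440)
P=W[m][:,:2].astype(np.float32)
for side,f in dict(left=(P[:,1]>105)&(P[:,0]<640),right=(P[:,1]<-120)&(P[:,0]<640),back=P[:,0]>640).items():
    Q=P[f]; a=cv2.fitLine(Q,cv2.DIST_HUBER,0,.01,.01).ravel();print(side,len(Q),Q.mean(0),Q.min(0),Q.max(0),np.degrees(np.arctan2(a[1],a[0])))
E
```

```text
496 [315. 187.] mean [525.2 -82.9 107.3] circ 525.9 -83.5 23.4
486 [276. 189.] mean [520.4 -10.9 107.3] circ 520.8 -11.0 23.3
479 [237. 190.] mean [516.4  61.9 107.3] circ 516.7 62.2 23.3
397 [167. 223.] mean [452.4 192.4  99.6] circ 452.2 192.7 23.0
428 [287. 252.] mean [402.9 -33.7  99.7] circ 402.5 -33.5 23.2
403 [229. 259.] mean [386.7  74.3  99.7] circ 386.7 74.1 23.1
426 [336. 265.] mean [ 380.7 -123.4   99.7] circ 380.6 -123.2 23.2
left 430 [550.1846 114.2457] [467.66354 107.41239] [639.17804 121.20081] 1.9111283
right 436 [ 554.998   -130.52661] [ 475.46457 -137.7678 ] [ 639.8475  -124.09465] 1.6159079
back 733 [679.7571   -24.762459] [ 640.0751 -149.8827] [868.48145 121.89213] -87.39154
```

{"fn": "apply_moves", "kwargs": {
  "targets": "0.4997 -0.4786 0.054 0 0 -66.8 0.0912; 0.4997 -0.4786 0.054 0 0 -66.8 0.0912; 0.4997 -0.4786 0.054 0 0 -66.8 0.0912; 0.4997 -0.4786 0.054 0 0 -66.8 0.0912; 0.4997 -0.4786 0.054 0 0 -66.8 0.0912; 0.4997 -0.4786 0.054 0 0 -66.8 0.0912; 0.4997 -0.4786 0.054 0 0 -66.8 0.0912; 0.4997 -0.4786 0.054 0 0 -66.8 0.0912; 0.4997 -0.4786 0.054 0 0 -66.8 0.0912; 0.4997 -0.4786 0.054 0 0 -66.8 0.0912; 0.4997 -0.4786 0.054 0 0 -66.8 0.0912; 0.4997 -0.4786 0.054 0 0 -66.8 0.0912",
  "newtons": 20
}}

```text
clock: 2.45
eef_pos: [518.1, 65.1, 159.6]
tcp_rot: [0.706, 0.708, 0.0, 0.0]
force: [0.5, -0.0, 0.0]
width: 91.3
finger_force: 0.0
```

```bash
python3 - <<'E'
from h import *
s=observe();print(s['clock'],s['eef_pos'],s['tcp_rot'],s['joint_pos'])
C=[onplane('top',70+u/2,110+v/2,12)[:2] for u,v in [(47,82),(149,82),(138,314),(33,313)]]
C=np.array(C);print('side',C.round(1),C.mean(0).round(1))
for a,b in((3,0),(2,1)): e=C[b]-C[a];print(np.linalg.norm(e),np.degrees(np.arctan2(e[1],e[0])))
C=np.array([onplane('top',70+u/2,110+v/2,40)[:2] for u,v in [(287,34),(530,32),(526,214),(287,214)]]);print('nook',C.round(1),C.mean(0))
grab('wrist','w1.png')
E
```

```text
2.45 [518.05075623  65.13061526 159.62818241] [7.06064423e-01 7.08147511e-01 3.63056437e-04 2.28771304e-05] [1.03450853e-02 4.14808249e-01 1.66579218e+00 5.45771802e-04
 1.06044225e+00 7.13268121e-03]
side [[606.  383.6]
 [608.2 272.4]
 [360.5 270.9]
 [358.7 382.1]] [483.4 327.2]
247.29381622433624 0.3496654813496128
247.73809925228517 0.3454424171613005
nook [[ 655.8  120.7]
 [ 662.7 -132.4]
 [ 473.3 -129.1]
 [ 467.7  114.1]] [564.90281401  -6.64512461]
```

View pics/w1.png

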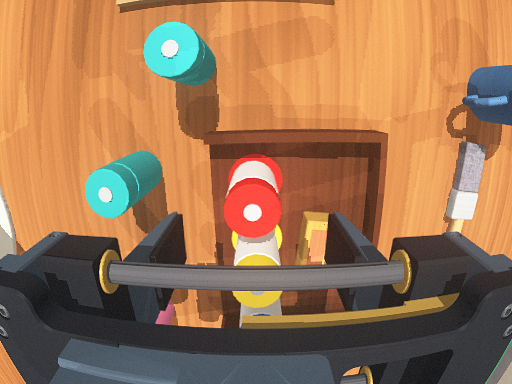

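The wrist view shows the red lid at (252,205) midway between the finger jaws (170 and 345). The yellow jar is behind it and the two turquoise look-alikes are on the left.

{"fn": "apply_moves", "kwargs": {
  "targets": "0 0 0.05 0 0 0 0.0912; 0 0 0.09 0 0 0 0.0912; 0 0 0.094 0 0 0 0.0912; 0 0 0.094 0 0 0 0.0912; 0 0 0.094 0 0 0 0.044; 0 0 0.094 0 0 0 0.044; 0 0 0.094 0 0 0 0.044; 0 0 0.094 0 0 0 0.044; 0 0 0.094 0 0 0 0.044; 0 0 0.094 0 0 0 0.044",
  "newtons": 20
}}

```text
clock: 3.75
eef_pos: [516.9, 61.7, 66.0]
tcp_rot: [0.707, 0.707, -0.0, -0.0]
force: [-1.3, 0.4, 2.6]
width: 47.3
finger_force: 20.0
```

{"fn": "apply_moves", "kwargs": {
  "targets": "0 0 -0.03 0 0 0 0.044; 0 0 -0.08 0 0 0 0.044; 0.03 0.006 -0.12 0 0 0 0.044; 0.08 0.014 -0.12 0 0 0 0.044; 0.13 0.023 -0.12 0 0 0 0.044; 0.18 0.032 -0.12 0 0 0 0.044; 0.23 0.04 -0.12 0 0 0 0.044; 0.255 0.0465 -0.12 0 0 0 0.044; 0.265 0.0465 -0.12 0 0 0 0.044; 0.265 0.0465 -0.10 0 0 0 0.044; 0.265 0.0465 -0.06 0 0 0 0.044; 0.265 0.0465 -0.02 0 0 0 0.044"
}}

```text
clock: 5.25
eef_pos: [563.6, 325.8, 84.9]
tcp_rot: [0.708, 0.707, -0.0, 0.0]
force: [0.8, -0.3, -2.7]
width: 47.9
finger_force: 20.0
```

{"fn": "apply_moves", "kwargs": {
  "targets": "0 0 0.015 0 0 0 0.044; 0 0 0.0205 0 0 0 0.044; 0 0 0.0215 0 0 0 0.044; 0 0 0.0215 0 0 0 0.044; 0 0 0.0215 0 0 0 0.066; 0 0 0.0215 0 0 0 0.066; 0 0 0.0215 0 0 0 0.066; 0 0 0.0 0 0 0 0.066; 0 0 -0.04 0 0 0 0.066; 0 0 -0.08 0 0 0 0.0912"
}}

```text
clock: 6.5
eef_pos: [563.7, 326.6, 167.0]
tcp_rot: [0.708, 0.707, -0.0, -0.0]
force: [0.6, 1.0, 0.3]
width: 73.3
finger_force: 0.0
```

```bash
cat > j.py <<'E'
from h import *
def jars():
    p,d=grab('top');vv,uu=np.mgrid[:384,:512]
    i=viewer.camera_info('top');K=np.array(i['camera_matrix']);R=np.array(i['R']);t=np.array(i['t'])
    W=((np.dstack([(uu-K[0,2])/K[0,0],(vv-K[1,2])/K[1,1],np.ones(d.shape)])*d[...,None])-t)@R
    Z=W[...,2];n,l,st,c=cv2.connectedComponentsWithStats(((Z>98)&(Z<120)&(W[...,0]<700)).astype(np.uint8))
    for i in range(1,n):
        if st[i,4]>100:
            P=W[l==i];(x,y),r=cv2.minEnclosingCircle(P[:,:2].astype(np.float32));print(st[i,4],P.mean(0).round(1),'circ',round(x,1),round(y,1),round(r,1),np.median(p[l==i],0))
    return p,d,W
E
python3 -c "
from j import *
print(observe()['eef_pos'],observe()['force']);jars()"
```

```text
[563.66187946 326.57538655 166.97969982] [0.55863114 0.9915529  0.33404553]
489 [563.9 325.1 105.1] circ 564.8 326.5 23.7 [220.  68.  64.]
495 [525.2 -83.  107.3] circ 525.9 -83.3 23.4 [ 65. 116. 215.]
484 [520.4 -10.9 107.3] circ 520.9 -11.0 23.4 [244. 232. 106.]
406 [452.3 192.7  99.7] circ 452.2 192.6 23.0 [ 84. 202. 199.]
425 [402.6 -33.5  99.7] circ 402.5 -33.7 23.1 [ 99.  62. 123.]
435 [387.   74.3  99.7] circ 387.0 73.7 23.2 [ 78. 186. 183.]
434 [ 380.6 -123.4   99.7] circ 380.8 -123.7 23.1 [180. 113. 133.]
```

{"fn": "apply_moves", "kwargs": {
  "targets": "-0.05 -0.006 0 0 0 0 0.0912; -0.11 -0.014 0 0 0 0 0.0912; -0.17 -0.021 0 0 0 0 0.0912; -0.23 -0.029 0 0 0 0 0.0912; -0.29 -0.036 0 0 0 0 0.0912; -0.33 -0.0423 0 0 0 0 0.0912; -0.338 -0.0423 0 0 0 0 0.0912; -0.338 -0.0423 0 0 0 0 0.0912; -0.338 -0.0423 0.05 0 0 0 0.0912; -0.338 -0.0423 0.095 0 0 0 0.0912; -0.338 -0.0423 0.1 0 0 0 0.0912; -0.338 -0.0423 0.1 0 0 0 0.0912"
}}

```text
clock: 8.05
eef_pos: [521.7, -10.6, 66.7]
tcp_rot: [0.707, 0.707, 0.0, 0.0]
force: [0.4, 0.8, 1.1]
width: 91.0
finger_force: 0.0
```

{"fn": "apply_moves", "kwargs": {
  "targets": "0 0 0 0 0 0 0.044; 0 0 0 0 0 0 0.044; 0 0 0 0 0 0 0.044; 0 0 0 0 0 0 0.044; 0 0 0 0 0 0 0.044; 0 0 0 0 0 0 0.044"
}}

```text
clock: 8.8
eef_pos: [521.1, -11.3, 66.0]
tcp_rot: [0.708, 0.707, -0.0, -0.0]
force: [-2.4, -0.1, 3.8]
width: 47.5
finger_force: 20.0
```

{"fn": "apply_moves", "kwargs": {
  "targets": "0 0 -0.03 0 0 0 0.044; 0 0 -0.08 0 0 0 0.044; 0.03 -0.003 -0.12 0 0 0 0.044; 0.08 -0.009 -0.12 0 0 0 0.044; 0.135 -0.015 -0.12 0 0 0 0.044; 0.19 -0.021 -0.12 0 0 0 0.044; 0.245 -0.027 -0.12 0 0 0 0.044; 0.295 -0.033 -0.12 0 0 0 0.044; 0.327 -0.0378 -0.12 0 0 0 0.044; 0.338 -0.0378 -0.12 0 0 0 0.044; 0.338 -0.0378 -0.09 0 0 0 0.044; 0.338 -0.0378 -0.05 0 0 0 0.044"
}}

```text
clock: 10.3
eef_pos: [484.5, 326.6, 115.7]
tcp_rot: [0.708, 0.707, 0.001, 0.0]
force: [1.3, 0.0, -4.1]
width: 47.1
finger_force: 20.0
```

{"fn": "apply_moves", "kwargs": {
  "targets": "0 0 0.03 0 0 0 0.044; 0 0 0.045 0 0 0 0.044; 0 0 0.0505 0 0 0 0.044; 0 0 0.0515 0 0 0 0.044; 0 0 0.0515 0 0 0 0.044; 0 0 0.0515 0 0 0 0.066; 0 0 0.0515 0 0 0 0.066; 0 0 0.0515 0 0 0 0.066; 0 0 0.03 0 0 0 0.066; 0 0 -0.01 0 0 0 0.066; 0 0 -0.05 0 0 0 0.066"
}}

```text
clock: 11.68
eef_pos: [483.6, 326.7, 167.0]
tcp_rot: [0.708, 0.707, -0.0, -0.0]
force: [0.7, 0.3, 0.9]
width: 66.2
finger_force: 0.0
```

{"fn": "apply_moves", "kwargs": {
  "targets": "-0.05 0.005 0 0 0 0 0.0912; -0.11 0.011 0 0 0 0 0.0912; -0.17 0.018 0 0 0 0 0.0912; -0.23 0.024 0 0 0 0 0.0912; -0.29 0.03 0 0 0 0 0.0912; -0.35 0.036 0 0 0 0 0.0912; -0.395 0.042 0 0 0 0 0.0912; -0.4103 0.0426 0 0 0 0 0.0912; -0.4103 0.0426 0 0 0 0 0.0912; -0.4103 0.0426 0.05 0 0 0 0.0912; -0.4103 0.0426 0.095 0 0 0 0.0912; -0.4103 0.0426 0.1 0 0 0 0.0912"
}}

```text
clock: 13.18
eef_pos: [524.0, -81.7, 64.0]
tcp_rot: [0.707, 0.707, -0.001, -0.002]
force: [-0.2, 0.4, 0.5]
width: 91.5
finger_force: 0.0
```

{"fn": "apply_moves", "kwargs": {
  "targets": "0 0 0 0 0 0 0.0912; 0 0 0 0 0 0 0.044; 0 0 0 0 0 0 0.044; 0 0 0 0 0 0 0.044; 0 0 0 0 0 0 0.044; 0 0 0 0 0 0 0.044; 0 0 0 0 0 0 0.044"
}}

```text
clock: 14.05
eef_pos: [525.8, -83.6, 66.0]
tcp_rot: [0.708, 0.707, -0.0, -0.0]
force: [-1.5, -0.3, 3.2]
width: 47.4
finger_force: 20.0
```

{"fn": "apply_moves", "kwargs": {
  "targets": "0 0 -0.03 0 0 0 0.044; 0 0 -0.08 0 0 0 0.044; 0 0 -0.135 0 0 0 0.044; 0.035 -0.01 -0.135 0 0 0 0.044; 0.09 -0.027 -0.135 0 0 0 0.044; 0.145 -0.043 -0.135 0 0 0 0.044; 0.2 -0.06 -0.135 0 0 0 0.044; 0.255 -0.076 -0.135 0 0 0 0.044; 0.31 -0.093 -0.135 0 0 0 0.044; 0.365 -0.109 -0.135 0 0 0 0.044; 0.4 -0.12 -0.135 0 0 0 0.044; 0.4103 -0.1226 -0.135 0 0 0 0.044"
}}

```text
clock: 15.55
eef_pos: [402.7, 328.5, 200.6]
tcp_rot: [0.707, 0.708, -0.0, -0.0]
force: [0.8, -1.0, -2.0]
width: 47.7
finger_force: 20.0
```

{"fn": "apply_moves", "kwargs": {
  "targets": "0 0 0.0 0 0 0 0.044; 0 0 0.04 0 0 0 0.044; 0 0 0.09 0 0 0 0.044; 0 0 0.125 0 0 0 0.044; 0 0 0.1355 0 0 0 0.044; 0 0 0.1365 0 0 0 0.044; 0 0 0.1365 0 0 0 0.044; 0 0 0.1365 0 0 0 0.066; 0 0 0.1365 0 0 0 0.066; 0 0 0.1365 0 0 0 0.066; 0 0 0.11 0 0 0 0.066; 0 0 0.06 0 0 0 0.066"
}}

```text
clock: 17.05
eef_pos: [402.8, 326.3, 140.7]
tcp_rot: [0.707, 0.707, -0.002, -0.0]
force: [0.5, 0.1, 0.6]
width: 66.0
finger_force: 0.0
```

```bash
python3 - <<'E'
from j import *
print(observe()['eef_pos']);p,d,W=jars();np.save('W2.npy',W)
cv2.imwrite('pics/top2z.png',cv2.resize(p[115:290,80:470,::-1],None,fx=2,fy=2,interpolation=cv2.INTER_CUBIC))
h=cv2.cvtColor(p,cv2.COLOR_RGB2HSV);k=np.zeros(d.shape,np.uint8);k[165:225,205:345]=1
for n,(a,b) in dict(red=(0,8),yel=(20,32),blu=(100,125)).items():
    m=cv2.inRange(h,(a,120,60),(b,255,255))*k
    if n=='red': m|=cv2.inRange(h,(172,120,60),(180,255,255))*k
    c=max(cv2.findContours(m,0,1)[0],key=cv2.contourArea);e=cv2.fitEllipse(c);print(n,e,onplane('top',*e[0],8).round(1))
m=((W[...,2]>22)&(W[...,2]<45)&(abs(W[...,1]+13)<70)&(abs(W[...,0]-590)<40)).astype(np.uint8)
c=max(cv2.findContours(m,0,1)[0],key=cv2.contourArea);r=cv2.minAreaRect(W[m>0][:,:2].astype(np.float32));print('weight',r,W[m>0].mean(0))
E
```

```text
[402.79028319 326.25386688 140.67050872]
482 [564.  325.3 105.1] circ 564.4 326.9 23.7 [219.  68.  64.]
482 [483.9 324.9 105.1] circ 484.1 327.0 23.5 [238. 222. 100.]
415 [452.5 192.3  99.6] circ 452.4 192.5 23.2 [ 55. 127. 125.]
520 [405.6 325.2 105.1] circ 405.5 326.5 23.8 [ 65. 111. 200.]
416 [402.6 -33.6  99.8] circ 402.4 -33.7 23.2 [118.  76. 129.]
414 [386.8  73.4  99.7] circ 386.8 74.3 23.2 [ 50. 113. 112.]
433 [ 380.8 -123.5   99.7] circ 380.7 -123.7 23.2 [242. 167. 199.]
red ((239.7366485595703, 194.0618133544922), (29.00364112854004, 29.73193359375), 68.38456726074219) [519.6  64.    8. ]
yel ((273.4670715332031, 193.87643432617188), (28.440135955810547, 28.97258949279785), 91.380126953125) [521.5  -8.1   8. ]
blu ((307.1797180175781, 193.62954711914062), (27.06458282470703, 27.507259368896484), 93.58553314208984) [523.6 -80.    8. ]
weight ((587.5045776367188, -15.121490478515625), (79.51575469970703, 32.21467590332031), 85.18179321289062) [586.32293794 -15.05771507  35.98316468]
```

View pics/top2z.png

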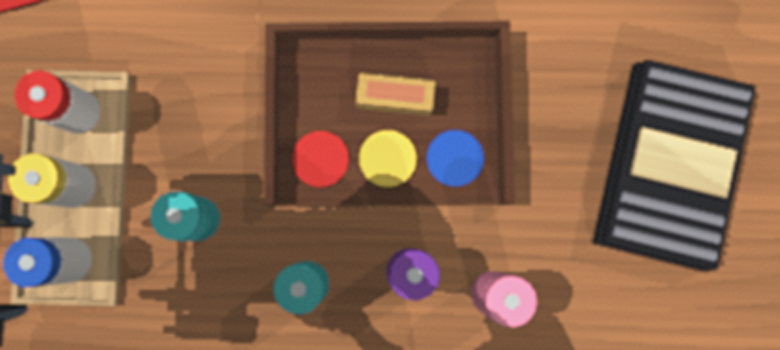

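The view shows all three jars upright on the side tray: red (38,95), yellow (33,178) and blue (27,262). The bare coasters are red (320,158), yellow (388,158) and blue (455,158), and the weight at (396,93) is free.

{"fn": "apply_moves", "kwargs": {
  "targets": "-0.02 0.01 -0.02 0 0 0 0.066; -0.065 0.035 -0.03 0 0 0 0.066; -0.12 0.065 -0.03 0 0 4.8 0.06; -0.17 0.092 -0.03 0 0 4.8 0.06; -0.22 0.119 -0.03 0 0 4.8 0.06; -0.27 0.146 -0.03 0 0 4.8 0.06; -0.32 0.173 -0.02 0 0 4.8 0.06; -0.342 0.1845 -0.01 0 0 4.8 0.06; -0.342 0.1845 0 0 0 4.8 0.06; -0.342 0.1845 0 0 0 4.8 0.06; -0.342 0.1845 0 0 0 4.8 0.06"
}}

```text
clock: 18.48
eef_pos: [587.5, -14.2, 141.2]
tcp_rot: [0.736, 0.677, 0.0, -0.0]
force: [0.2, -0.8, -0.7]
width: 60.1
finger_force: 0.0
```

```bash
cat > w.py <<'E'
from h import *
def wplane(u,v,z,i):
    K=np.array(i['camera_matrix'],float);R=np.array(i['R']);t=np.array(i['t'])
    q=cv2.fisheye.undistortPoints(np.array([[[u,v]]],float),K,np.zeros(4)).ravel()
    r=R.T@np.array([*q,1]);o=-R.T@t
    return o+r*(z-o[2])/r[2]
def wproj(X,i):
    K=np.array(i['camera_matrix'],float);R=np.array(i['R']);t=np.array(i['t'],float)
    return cv2.fisheye.projectPoints(np.array(X,float).reshape(-1,1,3),cv2.Rodrigues(R)[0],t,K,np.zeros(4))[0].reshape(-1,2)
def coasters(p,i,zs=8):
    h=cv2.cvtColor(p,cv2.COLOR_RGB2HSV)
    for n,(a,b) in dict(red=(0,6),yel=(20,32),blu=(100,125)).items():
        m=cv2.inRange(h,(a,140,60),(b,255,255))
        if n=='red': m|=cv2.inRange(h,(174,140,60),(180,255,255))
        for c in sorted(cv2.findContours(m,0,1)[0],key=cv2.contourArea)[-2:]:
            if cv2.contourArea(c)<300: continue
            P=np.array([wplane(*q[0],zs,i)[:2] for q in c],np.float32)
            print(n,np.round(cv2.minAreaRect(c)[0]),len(P),'fit',np.round(np.hstack(cv2.fitEllipse(P)),1))
E
python3 - <<'E'
from w import *
i=viewer.camera_info('wrist');p,d=grab('wrist','w2.png');print(observe()['eef_pos'],observe()['tcp_rot'])
coasters(p,i)
E
```

```text
[587.67596951 -14.27282996 141.37590965] [7.36011632e-01 6.76968867e-01 1.43202959e-04 9.69569443e-05]
red [180. 110.] 274 fit [519.2  68.   57.9  71.8 166.2]
yel [309. 316.] 816 fit [ 676.  -207.6   27.4  356.4   85.8]
yel [193. 182.] 153 fit [520.3  -7.8  59.6  60.2 159.1]
blu [218. 243.] 114 fit [538.  -82.6  24.8  54.7 171.5]
```

View pics/w2.png

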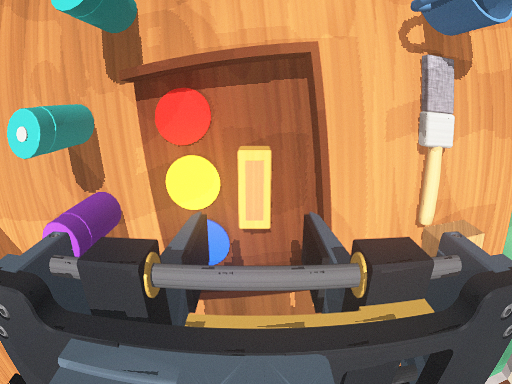

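The wrist view shows the weight at (255,188), parallel to the tool, with coasters red (183,115), yellow (193,182) and blue (215,243).

```bash
python3 - <<'E'
from w import *
i=viewer.camera_info('wrist')
p=cv2.imread('pics/w2.png')[:,:,::-1].copy();h=cv2.cvtColor(p,cv2.COLOR_RGB2HSV)
m=cv2.inRange(h,(8,90,130),(35,255,255));k=np.zeros_like(m);k[140:236,228:282]=255;m&=k
c=max(cv2.findContours(m,0,1)[0],key=cv2.contourArea);print(cv2.minAreaRect(c))
P=np.array([wplane(*q[0],37,i)[:2] for q in c],np.float32);print(cv2.minAreaRect(P))
E
```

```text
((254.5, 187.49996948242188), (52.99999237060547, 94.99998474121094), 0.0)
((587.3638305664062, -13.028057098388672), (95.87586212158203, 53.86172866821289), 85.17908477783203)
```

{"fn": "apply_moves", "kwargs": {
  "targets": "0 0 0 0 0 0 0.05; 0 0 0.03 0 0 0 0.05; 0 0 0.08 0 0 0 0.05; 0 0 0.115 0 0 0 0.05; 0 0 0.128 0 0 0 0.05; 0 0 0.128 0 0 0 0.05; 0 0 0.128 0 0 0 0.026; 0 0 0.128 0 0 0 0.026; 0 0 0.128 0 0 0 0.026; 0 0 0.128 0 0 0 0.026; 0 0 0.128 0 0 0 0.026",
  "newtons": 40
}}

```text
clock: 19.9
eef_pos: [588.0, -15.4, 14.1]
tcp_rot: [0.736, 0.676, 0.0, 0.0]
force: [-3.5, 0.5, 9.3]
width: 31.7
finger_force: 40.0
```

{"fn": "apply_moves", "kwargs": {
  "targets": "0 0 -0.02 0 0 0 0.026; 0 0 -0.06 0 0 0 0.026; 0 0 -0.1 0 0 0 0.026; 0 0 -0.1 0 0 0 0.026"
}}

```text
clock: 20.4
eef_pos: [589.5, -15.5, 115.7]
tcp_rot: [0.736, 0.676, 0.002, 0.002]
force: [0.1, -0.5, -8.7]
width: 31.9
finger_force: 40.0
```

```bash
python3 - <<'E'
from w import *
s=observe();print(s['eef_pos'],s['width'],s['force'])
p,d=grab('top');q=cv2.resize(p[155:235,380:465,::-1],None,fx=8,fy=8,interpolation=cv2.INTER_CUBIC)
cv2.imwrite('pics/plate.png',q[:600])
h=cv2.cvtColor(p,cv2.COLOR_RGB2HSV)
k=np.zeros(d.shape,np.uint8);k[160:230,385:462]=1
for vmin,smin in((140,50),(110,50),(140,70)):
    m=cv2.inRange(h,(12,smin,vmin),(35,255,255))*k
    m=cv2.morphologyEx(m,cv2.MORPH_OPEN,np.ones((5,5),np.uint8))
    c=max(cv2.findContours(m,0,1)[0],key=cv2.contourArea)
    # pixel centres: extend half pixel
    P=np.array([onplane('top',*q[0],46)[:2] for q in c],np.float32);r=cv2.minAreaRect(P);M=cv2.moments(m,True);print(cv2.contourArea(c),r,onplane('top',M['m10']/M['m00'],M['m01']/M['m00'],46))
E
```

```text
[589.48297243 -15.54218907 115.70812724] 31.882219844863112 [ 0.12961872 -0.47756449 -8.70553672]
419.0 ((519.7083129882812, -322.6804504394531), (43.96176528930664, 48.097660064697266), 89.00519561767578) [ 518.07918658 -321.06242974   46.        ]
543.5 ((517.7315673828125, -325.4438781738281), (54.6246223449707, 48.763153076171875), 83.03742980957031) [ 523.10841686 -339.39208311   46.        ]
408.5 ((519.9440307617188, -322.80047607421875), (48.679420471191406, 43.285335540771484), 1.2322578430175781) [ 518.2047984  -321.53314031   46.        ]
```

View pics/plate.png

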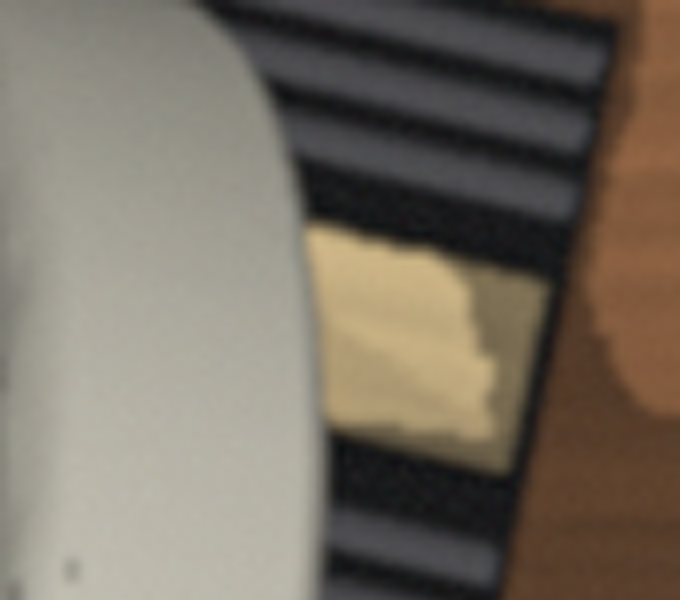

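The arm hides half of the plate here, so I'll use the first, unobstructed top picture instead.

```bash
python3 - <<'E'
from w import *
p=cv2.imread('pics/top0.png')[:,:,::-1].copy();h=cv2.cvtColor(p,cv2.COLOR_RGB2HSV)
F=8;b=cv2.resize(h[160:230,385:462],None,fx=F,fy=F,interpolation=cv2.INTER_LINEAR)
P=None
for n,lo in dict(a=(12,45,110),b=(12,60,150)).items():
    m=cv2.inRange(b,lo,(35,255,255));m=cv2.morphologyEx(m,cv2.MORPH_OPEN,np.ones((9,9),np.uint8))
    c=max(cv2.findContours(m,0,1)[0],key=cv2.contourArea)
    X=np.array([onplane('top',385+(q[0][0]+.5)/F-.5,160+(q[0][1]+.5)/F-.5,46)[:2] for q in c],np.float32)
    r=cv2.minAreaRect(X);M=cv2.moments(X.reshape(-1,1,2));print(r,M['m10']/M['m00'],M['m01']/M['m00'],M['m00'])
E
```

```text
((520.3115234375, -305.8650817871094), (100.17219543457031, 51.440513610839844), 77.11402130126953) 520.2820059444705 -305.731890951147 5056.099912017118
((520.3364868164062, -306.0040283203125), (98.28215789794922, 49.36616516113281), 77.16059112548828) 520.3457459162631 -305.83468531419516 4745.418957136339
```

{"fn": "apply_moves", "kwargs": {
  "targets": "-0.04 -0.0055 0 0 0 0 0.026; -0.09 -0.013 0 0 0 3 0.026; -0.14 -0.02 0 0 0 8.1 0.026; -0.19 -0.027 0 0 0 8.1 0.026; -0.24 -0.0345 0 0 0 8.1 0.026; -0.28 -0.04 0 0 0 8.1 0.026; -0.296 -0.0426 0 0 0 8.1 0.026; -0.296 -0.0426 0.02 0 0 8.1 0.026; -0.296 -0.0426 0.04 0 0 8.1 0.026; -0.296 -0.0426 0.05 0 0 8.1 0.026; -0.296 -0.0426 0.05 0 0 8.1 0.026; -0.296 -0.0426 0.05 0 0 8.1 0.026"
}}

```text
clock: 21.95
eef_pos: [520.6, -306.7, 63.3]
tcp_rot: [0.782, 0.623, 0.0, 0.0]
force: [-0.6, -0.8, -7.3]
width: 31.6
finger_force: 40.0
```

```bash
python3 - <<'E'
from w import *
s=observe();print(s['eef_pos'],s['width'],s['tcp_rot'])
p,d=grab('wrist','w3.png')
cv2.imwrite('pics/w3z.png',cv2.resize(p[90:290,130:380,::-1],None,fx=3,fy=3,interpolation=cv2.INTER_CUBIC))
E
```

```text
[ 520.61811332 -306.67893333   63.3346435 ] 31.60747901849783 [7.82340020e-01 6.22851524e-01 8.44262111e-05 2.54810155e-04]
```

View pics/w3z.png

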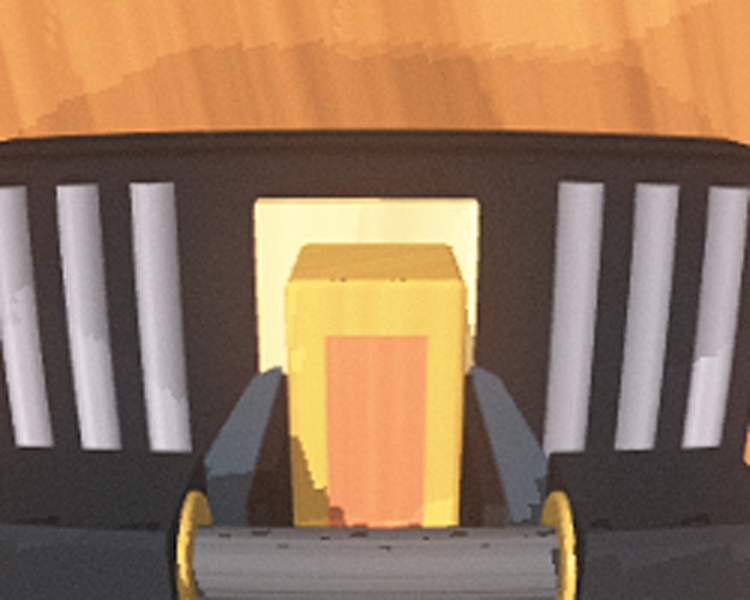

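The wrist crop shows the weight parallel to the plate. Its end-face bottom edge is at (380,245) and the plate's far edge is at (367,198), so the weight sits about 2.5 mm too far right. I'll compute the offset.

```bash
python3 - <<'E'
from w import *
i=viewer.camera_info('wrist');s=observe()
f=lambda u,v:(130+(u+.5)/3-.5,90+(v+.5)/3-.5)
a=np.radians(77.1);X=np.array([np.cos(a),np.sin(a)]);Y=np.array([np.sin(a),-np.cos(a)])
g=lambda u,v,z:(lambda w:(round(float(w@X),1),round(float(w@Y),1)))(wplane(*f(u,v),z,i)[:2]-s['eef_pos'][:2])
zb=s['eef_pos'][2]-8
print('plate',g(255,198,46),g(479,198,46),'wt bot',g(299,245,zb),g(461,245,zb),'wt top',g(286,280,zb+32),g(466,280,zb+32),'ctr',((520.3,-305.9)-s['eef_pos'][:2])@X)
E
```

```text
plate (48.7, -25.8) (48.6, 22.2) wt bot (40.4, -15.7) (40.4, 17.6) wt top (41.4, -15.3) (41.3, 15.4) ctr 0.7696780434870889
```

{"fn": "apply_moves", "kwargs": {
  "targets": "0 -0.0022 0 0 0 0 0.026; 0 -0.0022 0.004 0 0 0 0.026; 0 -0.0022 0.0075 0 0 0 0.026; 0 -0.0022 0.0085 0 0 0 0.026; 0 -0.0022 0.0085 0 0 0 0.026; 0 -0.0022 0.0085 0 0 0 0.045; 0 -0.0022 0.0085 0 0 0 0.05; 0 -0.0022 0.0085 0 0 0 0.05; 0 -0.0022 -0.02 0 0 0 0.05; 0 -0.0022 -0.06 0 0 0 0.05; 0 -0.0022 -0.1 0 0 0 0.07; 0 -0.0022 -0.1 0 0 0 0.07",
  "newtons": 20
}}

```text
clock: 23.5
eef_pos: [519.6, -307.2, 165.9]
tcp_rot: [0.782, 0.623, 0.001, 0.003]
force: [-1.0, 0.0, -0.2]
width: 66.9
finger_force: 0.0
```

```bash
python3 - <<'E'
from w import *
s=observe();print(s['eef_pos'])
p,d=grab('wrist','w4.png')
cv2.imwrite('pics/w4z.png',cv2.resize(p[90:290,130:380,::-1],None,fx=3,fy=3,interpolation=cv2.INTER_CUBIC))
E
```

```text
[ 519.64592708 -307.24287333  165.93265635]
```

View pics/w4z.png

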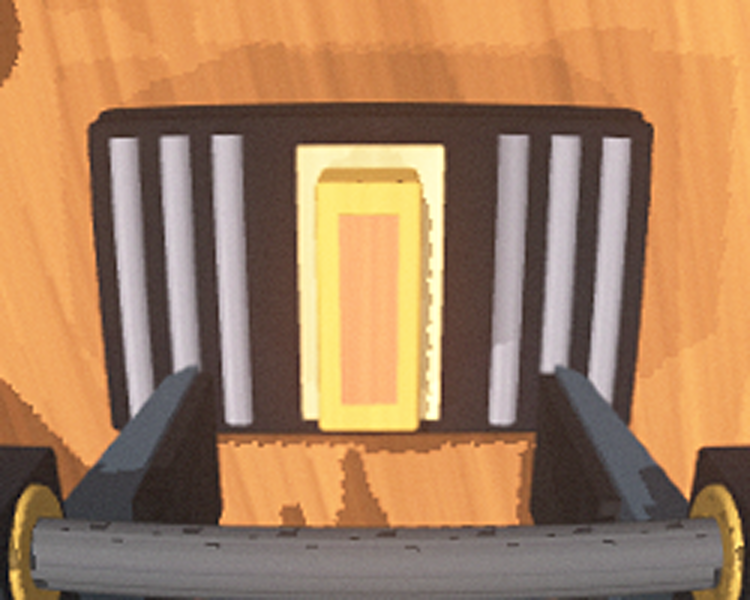

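The weight lies flat, with its base edge centre at (368,182) against the plate centre column 371. That is under 1 mm off, and the two are parallel. Next I'll bring the jars back, blue first.

{"fn": "apply_moves", "kwargs": {
  "targets": "0.04 -0.0171 0 0 0 -3 0.066; 0.09 -0.0386 0 0 0 -8 0.066; 0.145 -0.0622 0 0 0 -12.9 0.066; 0.2 -0.0857 0 0 0 -12.9 0.066; 0.255 -0.1093 0 0 0 -12.9 0.066; 0.31 -0.1329 0 0 0 -12.9 0.066; 0.365 -0.1565 0 0 0 -12.9 0.066; 0.42 -0.18 0 0 0 -12.9 0.066; 0.475 -0.2036 0 0 0 -12.9 0.066; 0.53 -0.2272 0 0 0 -12.9 0.066; 0.575 -0.2465 0 0 0 -12.9 0.066; 0.5913 -0.2535 0 0 0 -12.9 0.066",
  "newtons": 20
}}

```text
clock: 25.05
eef_pos: [402.5, 328.9, 161.7]
tcp_rot: [0.707, 0.708, -0.001, -0.0]
force: [-0.2, -0.6, 0.6]
width: 66.3
finger_force: 0.0
```

{"fn": "apply_moves", "kwargs": {
  "targets": "0 0 0 0 0 0 0.066; 0 0 0 0 0 0 0.066; 0 0 0.04 0 0 0 0.066; 0 0 0.085 0 0 0 0.066; 0 0 0.098 0 0 0 0.066; 0 0 0.098 0 0 0 0.066; 0 0 0.098 0 0 0 0.044; 0 0 0.098 0 0 0 0.044; 0 0 0.098 0 0 0 0.044; 0 0 0.098 0 0 0 0.044; 0 0 0.098 0 0 0 0.044"
}}

```text
clock: 26.42
eef_pos: [404.4, 327.3, 66.0]
tcp_rot: [0.707, 0.707, 0.001, 0.0]
force: [-0.1, -1.6, 10.8]
width: 47.5
finger_force: 20.0
```

{"fn": "apply_moves", "kwargs": {
  "targets": "0 0 -0.03 0 0 0 0.044; 0 0 -0.08 0 0 0 0.044; 0 0 -0.135 0 0 0 0.044; -0.035 0.01 -0.135 0 0 0 0.044; -0.09 0.0265 -0.135 0 0 0 0.044; -0.145 0.0427 -0.135 0 0 0 0.044; -0.2 0.0589 -0.135 0 0 0 0.044; -0.255 0.0751 -0.135 0 0 0 0.044; -0.31 0.0912 -0.135 0 0 0 0.044; -0.362 0.1066 -0.135 0 0 0 0.044; -0.397 0.117 -0.135 0 0 0 0.044; -0.407 0.1198 -0.135 0 0 0 0.044"
}}

```text
clock: 27.92
eef_pos: [523.5, -82.2, 200.3]
tcp_rot: [0.708, 0.706, 0.0, 0.0]
force: [-0.2, 0.1, -2.0]
width: 47.5
finger_force: 20.0
```

{"fn": "apply_moves", "kwargs": {
  "targets": "0 0 0 0 0 0 0.044; 0 0 0.04 0 0 0 0.044; 0 0 0.09 0 0 0 0.044; 0 0 0.115 0 0 0 0.044; 0 0 0.12 0 0 0 0.044; 0 0 0.12 0 0 0 0.044; 0 0 0.12 0 0 0 0.044"
}}

```text
clock: 28.8
eef_pos: [523.8, -80.1, 81.2]
tcp_rot: [0.707, 0.707, 0.0, 0.001]
force: [-0.7, 0.2, -2.3]
width: 47.2
finger_force: 20.0
```

```bash
python3 - <<'E'
from w import *
s=observe();print(s['eef_pos'],s['force'])
p,d=grab('wrist','w5.png')
cv2.imwrite('pics/w5z.png',cv2.resize(p[90:290,130:380,::-1],None,fx=3,fy=3,interpolation=cv2.INTER_CUBIC))
E
```

```text
[523.81231271 -80.08936875  81.15381409] [-0.65116779  0.20810463 -2.2658883 ]
```

View pics/w5z.png

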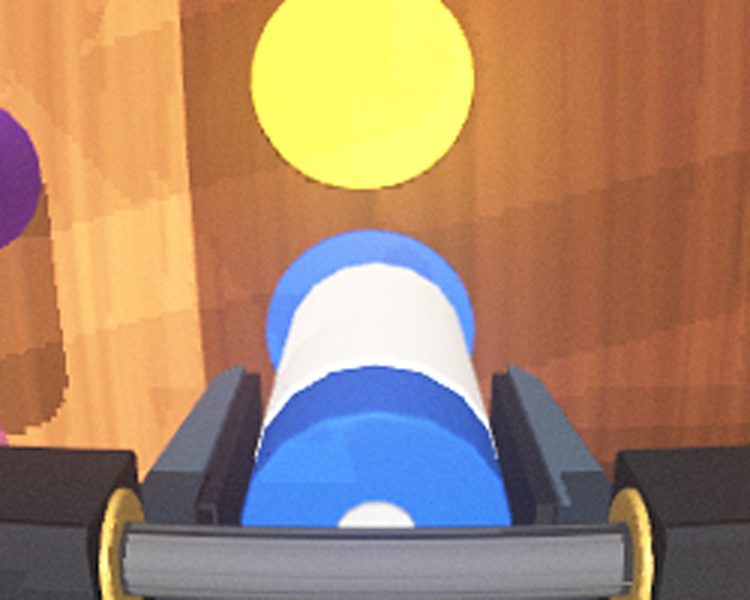

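The wrist view shows blue's jar above its coaster. The jar foot centre is near column 380 and the coaster centre near column 371, so it is about 2 mm too far right. I'll measure it precisely.

```bash
cat > rel.py <<'E'
from w import *
from scipy.optimize import least_squares
f=lambda u,v:(130+(u+.5)/3-.5,90+(v+.5)/3-.5)
def circ(pts,z,r,i):
    P=np.array([wplane(*f(*q),z,i)[:2] for q in pts])
    s=least_squares(lambda c:np.hypot(*(P-c).T)-r,P.mean(0)-[0,10]);return s.x.round(1),np.abs(s.fun).max().round(2)
E
python3 - <<'E'
from rel import *
i=viewer.camera_info('wrist');s=observe();z=s['eef_pos'][2]-60
print('coaster',circ([(267,325),(475,325),(371,230),(300,256),(440,254)],8,30,i))
print('yellow',circ([(251,82),(474,82),(362,189),(290,160),(435,160)],8,30,i))
print('foot',circ([(378,263),(310,295),(450,296),(288,338),(470,332)],z,24,i), 'tcp',s['eef_pos'])
E
```

```text
coaster (array([522.5, -79.7]), np.float64(0.12))
yellow (array([520.3,  -8. ]), np.float64(0.32))
foot (array([524.8, -79.9]), np.float64(1.13)) tcp [523.77326362 -80.21419977  81.07402609]
```

{"fn": "apply_moves", "kwargs": {
  "targets": "0 -0.002 0 0 0 0 0.044; 0 -0.002 0.006 0 0 0 0.044; 0 -0.002 0.011 0 0 0 0.044; 0 -0.002 0.0125 0 0 0 0.044; 0 -0.002 0.0125 0 0 0 0.044; 0 -0.002 0.0125 0 0 0 0.06; 0 -0.002 0.0125 0 0 0 0.07; 0 -0.002 0.0125 0 0 0 0.075; 0 -0.002 -0.01 0 0 0 0.075; 0 -0.002 -0.05 0 0 0 0.075; 0 -0.002 -0.085 0 0 0 0.075; 0 -0.002 -0.085 0 0 0 0.075"
}}

```text
clock: 30.35
eef_pos: [522.5, -80.6, 167.1]
tcp_rot: [0.707, 0.707, 0.001, 0.002]
force: [0.1, -0.5, -0.4]
width: 74.9
finger_force: 0.0
```

```bash
python3 - <<'E'
from w import *
s=observe();print(s['eef_pos'],s['force'])
p,d=grab('wrist','w6.png')
cv2.imwrite('pics/w6z.png',cv2.resize(p[90:290,130:380,::-1],None,fx=3,fy=3,interpolation=cv2.INTER_CUBIC))
E
```

```text
[522.52167689 -80.56876767 167.1284828 ] [ 0.12221567 -0.49983868 -0.36574443]
```

View pics/w6z.png

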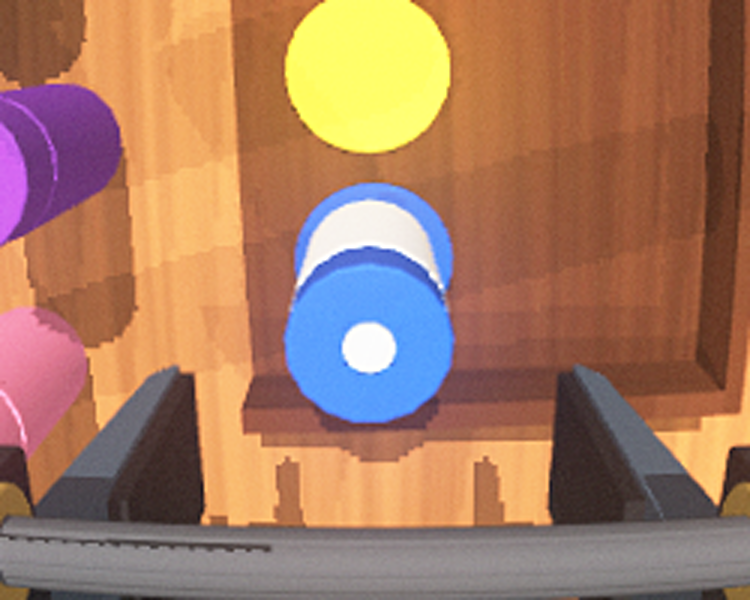

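Blue's jar is centred. The coaster spans 297–453 (centre 375), the foot spans about 310–440, and there is an even ring of roughly 6 mm. Next is yellow.

{"fn": "apply_moves", "kwargs": {
  "targets": "0.05 -0.0046 0 0 0 0 0.066; 0.105 -0.0098 0 0 0 0 0.066; 0.16 -0.0149 0 0 0 0 0.066; 0.215 -0.02 0 0 0 0 0.066; 0.27 -0.0251 0 0 0 0 0.066; 0.325 -0.0302 0 0 0 0 0.066; 0.375 -0.0348 0 0 0 0 0.066; 0.4 -0.0378 0 0 0 0 0.066; 0.407 -0.0378 0 0 0 0 0.066; 0.407 -0.0378 0 0 0 0 0.066; 0.407 -0.0378 0.01 0 0 0 0.066; 0.407 -0.0378 0.05 0 0 0 0.066"
}}

```text
clock: 31.9
eef_pos: [485.3, 326.4, 115.5]
tcp_rot: [0.708, 0.706, 0.002, 0.001]
force: [0.4, 0.3, 0.1]
width: 65.7
finger_force: 0.0
```

{"fn": "apply_moves", "kwargs": {
  "targets": "0 0 0.04 0 0 0 0.066; 0 0 0.049 0 0 0 0.066; 0 0 0.049 0 0 0 0.066; 0 0 0.049 0 0 0 0.044; 0 0 0.049 0 0 0 0.044; 0 0 0.049 0 0 0 0.044; 0 0 0.049 0 0 0 0.044; 0 0 0.049 0 0 0 0.044"
}}

```text
clock: 32.9
eef_pos: [484.2, 327.1, 67.0]
tcp_rot: [0.707, 0.707, 0.001, 0.0]
force: [-1.7, -0.8, 8.7]
width: 47.6
finger_force: 20.0
```

{"fn": "apply_moves", "kwargs": {
  "targets": "0 0 -0.03 0 0 0 0.044; 0 0 -0.08 0 0 0 0.044; -0.03 0.003 -0.12 0 0 0 0.044; -0.08 0.0085 -0.12 0 0 0 0.044; -0.135 0.0144 -0.12 0 0 0 0.044; -0.19 0.0202 -0.12 0 0 0 0.044; -0.245 0.0261 -0.12 0 0 0 0.044; -0.295 0.0314 -0.12 0 0 0 0.044; -0.325 0.0346 -0.12 0 0 0 0.044; -0.335 0.0357 -0.12 0 0 0 0.044; -0.335 0.0357 -0.12 0 0 0 0.044; -0.335 0.0357 -0.09 0 0 0 0.044"
}}

```text
clock: 34.4
eef_pos: [520.5, -7.3, 157.2]
tcp_rot: [0.707, 0.707, 0.001, 0.002]
force: [0.1, -0.5, -3.4]
width: 47.3
finger_force: 20.0
```

{"fn": "apply_moves", "kwargs": {
  "targets": "0 0 0.03 0 0 0 0.044; 0 0 0.06 0 0 0 0.044; 0 0 0.076 0 0 0 0.044; 0 0 0.076 0 0 0 0.044; 0 0 0.076 0 0 0 0.044"
}}

```text
clock: 35.02
eef_pos: [519.4, -7.6, 80.6]
tcp_rot: [0.707, 0.707, 0.0, 0.0]
force: [0.2, -0.4, -2.5]
width: 47.6
finger_force: 20.0
```

```bash
python3 - <<'E'
from w import *
s=observe();print(s['eef_pos'],s['force'])
p,d=grab('wrist','w7.png')
cv2.imwrite('pics/w7z.png',cv2.resize(p[90:290,130:380,::-1],None,fx=3,fy=3,interpolation=cv2.INTER_CUBIC))
E
```

```text
[519.44914716  -7.56735099  80.58518732] [ 0.21164423 -0.4088952  -2.5098215 ]
```

View pics/w7z.png

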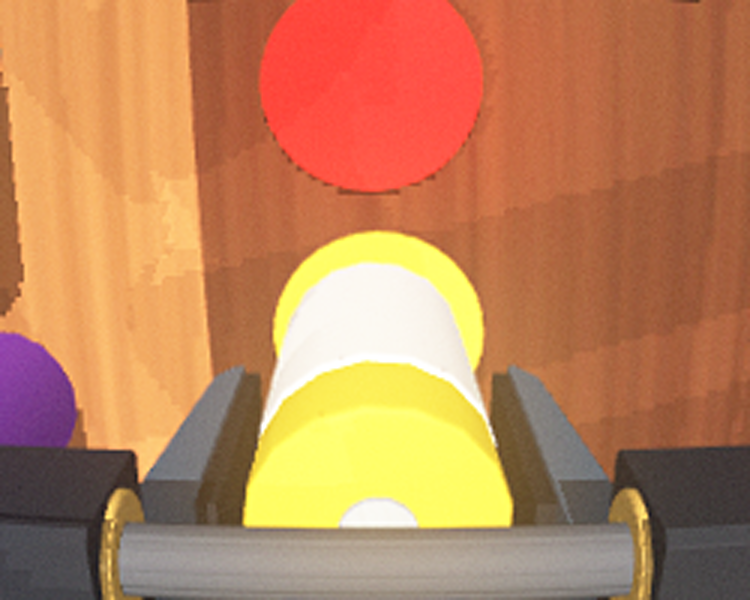

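Yellow's jar foot (centre about 379) is over its coaster (274–484, centre 379) with the same front gap as blue had, so I'll lower it.

{"fn": "apply_moves", "kwargs": {
  "targets": "0 0 0.006 0 0 0 0.044; 0 0 0.011 0 0 0 0.044; 0 0 0.0122 0 0 0 0.044; 0 0 0.0122 0 0 0 0.044; 0 0 0.0122 0 0 0 0.06; 0 0 0.0122 0 0 0 0.07; 0 0 0.0122 0 0 0 0.075; 0 0 -0.01 0 0 0 0.075; 0 0 -0.05 0 0 0 0.075; 0 0 -0.085 0 0 0 0.075"
}}

```text
clock: 36.33
eef_pos: [519.1, -8.2, 166.1]
tcp_rot: [0.708, 0.707, 0.0, -0.0]
force: [1.0, 0.2, -0.6]
width: 75.2
finger_force: 0.0
```

{"fn": "apply_moves", "kwargs": {
  "targets": "0.05 0.0066 0 0 0 0 0.075; 0.105 0.0139 0 0 0 0 0.075; 0.16 0.0212 0 0 0 0 0.075; 0.215 0.0285 0 0 0 0 0.075; 0.27 0.0357 0 0 0 0 0.075; 0.315 0.0417 0 0 0 0 0.075; 0.335 0.0443 0 0 0 0 0.075; 0.335 0.0443 0 0 0 0 0.075; 0.335 0.0443 0 0 0 0 0.075; 0.335 0.0443 0.05 0 0 0 0.075; 0.335 0.0443 0.09 0 0 0 0.075; 0.335 0.0443 0.099 0 0 0 0.075"
}}

```text
clock: 37.83
eef_pos: [562.5, 324.7, 63.9]
tcp_rot: [0.708, 0.706, -0.002, -0.001]
force: [-0.7, 0.2, 0.1]
width: 75.0
finger_force: 0.0
```

{"fn": "apply_moves", "kwargs": {
  "targets": "0 0 0 0 0 0 0.075; 0 0 0 0 0 0 0.044; 0 0 0 0 0 0 0.044; 0 0 0 0 0 0 0.044; 0 0 0 0 0 0 0.044; 0 0 0 0 0 0 0.044"
}}

```text
clock: 38.58
eef_pos: [564.0, 326.9, 66.6]
tcp_rot: [0.707, 0.707, 0.0, 0.0]
force: [-2.3, -0.7, 6.2]
width: 47.3
finger_force: 20.0
```

{"fn": "apply_moves", "kwargs": {
  "targets": "0 0 -0.03 0 0 0 0.044; 0 0 -0.08 0 0 0 0.044; -0.03 -0.0053 -0.12 0 0 0 0.044; -0.08 -0.014 -0.12 0 0 0 0.044; -0.13 -0.0229 -0.12 0 0 0 0.044; -0.18 -0.0317 -0.12 0 0 0 0.044; -0.225 -0.0396 -0.12 0 0 0 0.044; -0.253 -0.0445 -0.12 0 0 0 0.044; -0.263 -0.0463 -0.12 0 0 0 0.044; -0.263 -0.0463 -0.12 0 0 0 0.044; -0.263 -0.0463 -0.09 0 0 0 0.044; -0.263 -0.0463 -0.05 0 0 0 0.044"
}}

```text
clock: 40.08
eef_pos: [518.3, 65.0, 115.8]
tcp_rot: [0.707, 0.707, 0.001, 0.001]
force: [-0.3, 0.1, -3.5]
width: 47.4
finger_force: 20.0
```

{"fn": "apply_moves", "kwargs": {
  "targets": "0 0 0.02 0 0 0 0.044; 0 0 0.034 0 0 0 0.044; 0 0 0.036 0 0 0 0.044; 0 0 0.036 0 0 0 0.044; 0 0 0.036 0 0 0 0.044"
}}

```text
clock: 40.7
eef_pos: [517.7, 63.9, 80.7]
tcp_rot: [0.707, 0.707, 0.001, 0.0]
force: [-0.5, -0.7, -3.7]
width: 47.7
finger_force: 20.0
```

```bash
python3 - <<'E'
from w import *
s=observe();print(s['eef_pos'],s['force'])
p,d=grab('wrist','w8.png')
cv2.imwrite('pics/w8z.png',cv2.resize(p[90:290,130:380,::-1],None,fx=3,fy=3,interpolation=cv2.INTER_CUBIC))
E
```

```text
[517.71888389  63.87172234  80.6747417 ] [-0.4939584  -0.67877306 -3.68849456]
```

View pics/w8z.png

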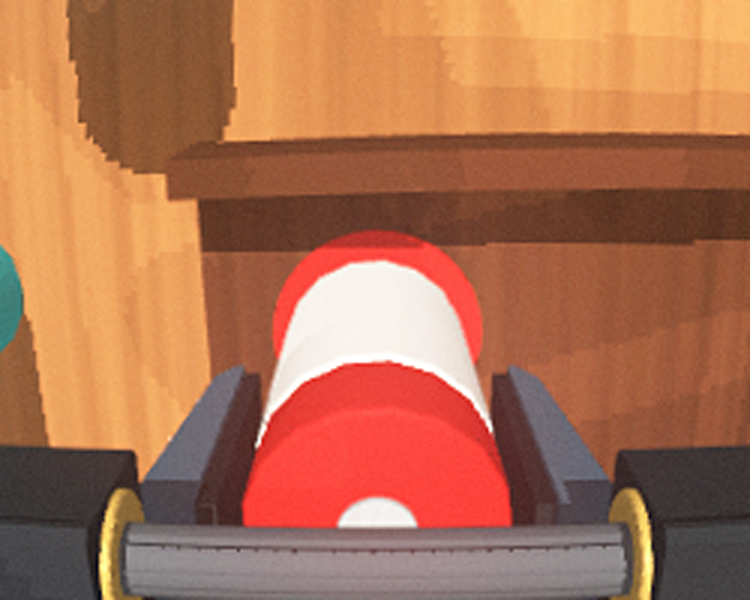

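Red's jar foot (centre about 379) is over its coaster (274–483). I'll lower it, release, rise and back away so the top view is clear.

{"fn": "apply_moves", "kwargs": {
  "targets": "0 0 0.006 0 0 0 0.044; 0 0 0.011 0 0 0 0.044; 0 0 0.0122 0 0 0 0.044; 0 0 0.0122 0 0 0 0.044; 0 0 0.0122 0 0 0 0.06; 0 0 0.0122 0 0 0 0.07; 0 0 0.0122 0 0 0 0.075; 0 0 -0.01 0 0 0 0.075; 0 0 -0.05 0 0 0 0.075; 0 0 -0.1 0 0 0 0.075; 0 0 -0.12 0 0 0 0.075; 0 0 -0.12 0 0 0 0.075"
}}

```text
clock: 42.25
eef_pos: [518.0, 63.8, 201.2]
tcp_rot: [0.707, 0.707, 0.001, 0.001]
force: [0.7, 0.2, -0.4]
width: 75.1
finger_force: 0.0
```

{"fn": "apply_moves", "kwargs": {
  "targets": "0.05 0 0 0 0 0 0.075; 0.1 0 0 0 0 0 0.075; 0.15 0 0 0 0 0 0.075; 0.2 0 0 0 0 0 0.075; 0.25 0 0 0 0 0 0.075; 0.28 0 0 0 0 0 0.075; 0.28 0 0 0 0 0 0.075; 0.28 0 0 0 0 0 0.075; 0.28 0 0 0 0 0 0.075"
}}

```text
clock: 43.38
eef_pos: [517.5, 342.7, 199.5]
tcp_rot: [0.708, 0.706, -0.0, -0.0]
force: [0.6, 0.7, -0.0]
width: 75.2
finger_force: 0.0
```

```bash
python3 - <<'E'
from j import *
p,d,W=jars()
cv2.imwrite('pics/end.png',cv2.resize(p[120:290,200:470,::-1],None,fx=2.9,fy=2.9,interpolation=cv2.INTER_CUBIC))
b=W[190:202,415:430].reshape(-1,3);print(np.median(b,0))
E
```

```text
481 [517.3  63.8 107.4] circ 517.5 64.1 23.5 [152.  48.  45.]
495 [519.2  -8.2 107.3] circ 519.5 -8.4 23.6 [180. 158.  71.]
501 [521.4 -79.8 107.3] circ 521.8 -80.5 23.4 [ 65. 115. 214.]
405 [452.2 192.9  99.7] circ 452.3 192.8 23.1 [ 54. 126. 124.]
430 [402.6 -33.6  99.8] circ 402.5 -33.2 23.1 [142.5  82.  179. ]
424 [387.1  73.9  99.7] circ 386.8 73.7 23.1 [ 77. 184. 181.]
431 [ 380.8 -123.4   99.8] circ 380.6 -123.4 22.9 [177. 112. 131.]
[ 516.74423167 -293.0994501    77.87977367]
```

View pics/end.png

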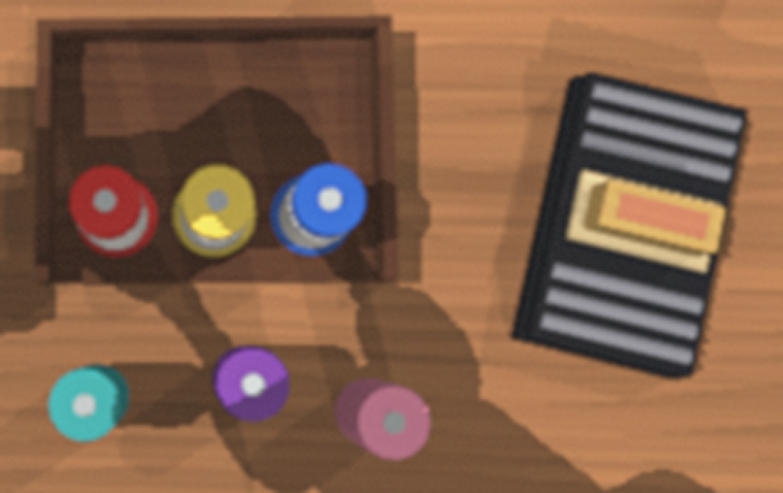

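All three jars stand on their own coasters (lids at (105,200), (216,200) and (330,200)). Their lid heights are 107 mm and their spacing is 72 mm. The weight lies flat on the plate at (660,217), its top at 78 mm. Everything is in place, so I'll hand it in.

```bash
python3 -c "
from bench import sign_off
print(sign_off())"
```

```text
the job is handed in; nothing more can be done
None
```

I handed the job in after about 43 s of robot time: the weight lies flat on the mould's plate, within about 1 mm of centre across its width, and all three jars stand upright on their own coloured coasters.

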